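# Set the sanding jig to its gauge mark with the knurled wheel

### The arm

A 6-joint arm with a two-finger parallel gripper is mounted at the origin on a cart in front of the work surface, level with it; the furniture and walls round the work are solid. World frame = base frame: x ahead of the robot, y to its left, z up, the work surface at z = 0. Lengths are in mm, angles in degrees, forces in N, time in s.
With the tool pointing down it reaches from about 350 to 850 mm from the base axis. Payload 8.1 kg.
Tool frame: the origin (TCP) lies midway between the tips of the shut fingers; the grasp point (between the pads) lies 19 mm behind it; z points along the fingers, x is the direction in which the jaws open and shut, and the axes are right-handed (so a half turn about z gives the same grasp; the last joint's range is limited). The gripper opens to 85 mm and grips with 20 to 120 N. Pads are 22 mm wide; open, the fingers measure 114 mm over their backs; the gripper's body (76 mm by 85 mm) begins 54 mm behind the grasp point. The pads swing forward as they close: fully open they stand 13 mm farther back than shut.
Start: joints at [-75.023, 7.471, 85.268, -0, 87.261, -4.893], TCP at [203.954, -564.277, 231.292] pointing down, gripper open.
Joint ranges: [-169.43, 169.43], [-51.17, 129.36], [1.28, 143.12], [-76.62, 256.62], [0, 156.53], [-152.29, 152.29]. Speed limits (degrees/s): [136.94, 136.94, 159.86, 180, 180, 180].

### API

Orientations are given as [roll, pitch, yaw] about the fixed x, y, z axes, in that order (R = Rz(yaw) Ry(pitch) Rx(roll)).
In Python, from bench import monitor, cams, r gives the robot as it stands.
- The arm moves only by the tool jog_arm, never from a script. Its arguments are lists of equal length, an entry for each row: "offset": the shift along the tool's x, y, z in mm, a list of three; "delta_rot": the turn, a rotation vector about the tool's x, y, z in degrees, a list of three; "jaw": the opening in per cent of the stroke, from 0 (shut) to 100 (fully open). In form: {"offset": [[x, y, z], ...], "delta_rot": [[rx, ry, rz], ...], "jaw": [jaw, ...]}. A call has 1 to 20 rows; each row shifts and turns the pose as measured when the row begins, along the tool's axes as they then stand; what a row does not reach is not made up. A row lasts 1/10 s, in which the tool goes at most 50 mm and 8.59 degrees, less where a joint would pass 70% of its speed; a pose out of reach is approached as far as the arm can. A call is refused whole if a number of a shift passes 50 or a number of a turn 8.59, either way. A call with a gripper value outside its range is refused whole. The fingers move at their own pace and stop on an object; "newtons" is the grip in N (left out, the last holds). Time passes only in rows, so rows that do not move let the fingers close. It gives the time, the measured TCP pose, the force and the opening at its end, in the units of the state.
- monitor.sense(): the state, without advancing time (a new reading comes with each control period).
- cams.snapshot(name): name is "side" or "top" or "wrist"; returns (picture, depth): 480x640x3 uint8, red, green, blue; 480x640 float32, mm along the optical axis (not along the pixel's ray), 0 where there is no reading.
- cams.camera_model(name): a dict with "K" (3x3 intrinsics, pixels), "k1" (the pictures are not rectified: a ray, as slopes to the right and down, at radius r is drawn at 1 + k1 r^2 times it, then the intrinsics apply), "camera_from_world" (4x4, takes a point from world to camera coordinates). Camera axes: x right, y down, z forward; pixel columns grow to the right and rows downward; lengths in mm; the calibration is good to about 2 mm. A picture is of the moment at which its call begins: read the wrist's pose just before it. camera_model takes no time and is no camera call; for the wrist camera it gives the pose at the moment of the call.
- r.hand_in(): hands the job in, once; it reports no verdict.
The state is a dict: "time": time; "joint_pos": joint angles; "qd": joint speeds; "joint_efforts": joint torques, N m; "tool_pos": TCP position; "tcp_rot": TCP orientation; "ft_force": force on the tool from outside, world axes, zero at the start; "wrist_torque": the same for the moment, N m; "finger_gap": finger opening in mm.
Only numpy, scipy, OpenCV 4.12 (cv2) and the standard library are available. Lean on these libraries where they do the work, as an engineer would, in place of code of your own. Each camera call takes 0.05 s, during which the arm holds its last target.

### The job

Set the sanding jig for the next strip: with a fingertip pressed lightly on top of the knurled brass wheel, roll the wheel until the black pointer on the sliding jaw stands level with the white line on the red gauge clip. Move the jaw only by the wheel, leave the clip where it is set and the things lying round the jig where they lie, pick nothing up, and finish with the hand clear.

Things in the scene. Friction and masses are not known exactly. Their poses are not given: they have to be found in the camera images.
- sanding_jig: sanding jig fixed to the table: dark steel base plate 150 x 240 x 12 mm, origin under its centre. The jaw slides along the jig's y; the fixed fence (42 mm high) has its face at y = -86 mm. Jaw and fence lie at x = -55 to 20 mm, scale rail and clip at x = -80 to -58 mm (29 mm high), wheel at x = 50, y = 0 mm between grey cheeks (x = 30 to 70 mm, 78 mm high)
- wheel_top (a point): highest point of the knurled brass wheel's rim, 84 mm above the table, fixed to the jig, axes as the jig's. Wheel radius 32 mm, width 26 mm; its level axle lies along the jig's x, 32 mm below this point. The rim stands 6 mm proud of the round cheeks. Dragging the top of the rim towards the jig's -y closes the gap, towards +y opens it
- wheel (a joint): turn of the wheel, rad, 0 at the start, grows as its top goes towards the jig's -y and the gap closes; 12 mm of jaw travel a radian, so 32 mm of fingertip travel moves the jaw 12 mm the same way. A drag of about 2 N on the rim turns it (pressing with about 5 N gives grip enough), and it stays where it is left
- jaw (a joint): closing travel of the sliding aluminium jaw (42 mm high), m, 0 at the start (gap to the fence 55 mm), grows as the gap closes (gap = 0.055 - value); geared to the wheel. Its rack bar passes beside the wheel at the jig's x = 21 to 29 mm, 69 mm high
- pointer (a point): tip of the black pointer on the jaw, 28 mm above the table, moves with the jaw along the jig's y
- gauge_clip (a joint): place of the red gauge clip, m, in the jaw's measure: the pointer is level with the clip's white line when joint jaw equals this value. 0.013 to 0.035; must not be moved
- gauge_mark (a point): the white line on top of the red gauge clip (10 x 14 mm, 16 mm tall), 28 mm above the table, at the end facing the pointer; axes as the jig's
- cork_block: cork sanding block 48 x 78 x 28 mm, loose beside the jig, origin under its centre; leave alone
- whetstone: whetstone 42 x 120 x 24 mm, loose behind the jig, origin under its centre; leave alone
- charcoal_a: black stick of polishing charcoal 19 x 55 x 16 mm, loose beside the jig, origin under its centre; leave alone

How it is judged (in metres and radians):
On the way:
1. the wheel, with a finger on it, has moved the jaw at least 5 mm towards the fence (contact force between the fingers and wheel above 0.3 N and value of joint jaw above 0.005 m).
At the end, for the whole second after the job is handed in: The pointer is within 2.5 mm of the gauge clip's white line along the slide and at rest; the clip has not been shifted (3 mm) and the cork block, whetstone and charcoal lie where they lay (15 mm) (y of pointer in the frame of gauge_mark between -0.0025 and 0.0025 m and velocity of joint jaw between -0.001 and 0.001 m/s and distance of gauge_mark from where it was at the start of the episode below 0.003 m and distance of each of cork_block, whetstone, charcoal_a from where it was at the start of the episode below 0.015 m); the robot touches nothing.
It fails at once if the jaw, its rack or its pointer is pushed directly (contact force between any of the fingers, the arm and jaw above 2 N).
It fails at once if the gauge clip is shifted (distance of gauge_mark from where it was at the start of the episode above 0.003 m).
It fails at once if a bystander is shifted or lifted (distance of any of cork_block, whetstone, charcoal_a from where it was at the start of the episode above 0.015 m).
It fails at once if the wheel is pressed or squeezed hard (over 40 N) (contact force between the fingers and wheel above 40 N).
It also fails if it takes over 48 s, if anything falls off the work surface, if the arm or the gripper's body presses on something with over 40 N, if the wrist force passes 120 N, or if a joint passes its speed limit or range.

## Working session

There is one attempt and no reset: what is moved stays moved. The work goes in short steps, Python scripts to look and compute and a tool call to move; the robot and the scene stay as the last step left them, time stands still between calls to the robot, and variables do not carry over. Pictures are saved under pics/ and viewed, and the job is handed in when it is done.

Besides the shell and the picture viewer there is one more tool, called after "Call:" as name(argument=value, ...), one argument or row to a line, values as JSON. jog_arm: Moves the arm, as the interface text tells. Its arguments: {"type":"object","properties":{"offset":{"type":"array","items":{"type":"array","items":{"type":"number"}}},"delta_rot":{"type":"array","items":{"type":"array","items":{"type":"number"}}},"jaw":{"type":"array","items":{"type":"number"}},"newtons":{"type":"number"}},"required":["offset","delta_rot","jaw"]}

```bash
mkdir -p pics; ls
python3 - <<'E'
from bench import monitor,cams,r
import cv2,numpy as np
print(monitor.sense())
for n in ("side","top"):
    p,d=cams.snapshot(n); cv2.imwrite(f"pics/{n}0.png",p[:,:,::-1]); np.save(f"pics/{n}0.npy",d)
    m=cams.camera_model(n); print(n,m)
E
```

```text
pics
{'time': 0.0, 'joint_pos': array([-7.50226629e+01,  7.51379722e+00,  8.53294478e+01, -1.33635081e-03,
        8.72619716e+01, -4.89113542e+00]), 'qd': array([-0.04858847,  0.00665085, -0.04321751,  0.09099244,  0.05176388,
        0.04382437]), 'joint_efforts': array([ 3.08607901e-03, -5.69391203e+01, -5.00546837e+01,  2.00351797e-04,
        1.45868235e-02, -6.99373743e-06]), 'tool_pos': array([ 203.80612734, -563.73882924,  230.2564876 ]), 'tcp_rot': array([-1.79992359e+02,  1.04947217e-01, -7.01314554e+01]), 'ft_force': array([ 0.25728078,  0.04785819, -0.70275642]), 'wrist_torque': array([ 0.03972181, -0.01474052, -0.04334137]), 'finger_gap': 85.46162584606122}
side {'K': array([[470.08605895,   0.        , 318.08528681],
       [  0.        , 470.08605895, 244.17146617],
       [  0.        ,   0.        ,   1.        ]]), 'k1': -0.10509225239649067, 'camera_from_world': array([[ 9.32742298e-01, -3.60059656e-01, -1.86775434e-02,
        -4.36481667e+02],
       [-2.40867682e-01, -5.83751164e-01, -7.75382059e-01,
         2.40073800e+02],
       [ 2.68280760e-01,  7.27730460e-01, -6.31216137e-01,
         6.93820801e+02],
       [ 0.00000000e+00,  0.00000000e+00,  0.00000000e+00,
         1.00000000e+00]])}
top {'K': array([[482.0010918 ,   0.        , 320.09976429],
       [  0.        , 482.0010918 , 233.14302929],
       [  0.        ,   0.        ,   1.        ]]), 'k1': -0.0839233503777468, 'camera_from_world': array([[ 3.02013782e-02, -9.99438618e-01,  1.45025910e-02,
         8.37709742e+01],
       [-9.82367283e-01, -3.23575168e-02, -1.84139926e-01,
         5.37779317e+02],
       [ 1.84505821e-01, -8.68559140e-03, -9.82793042e-01,
         8.88152981e+02],
       [ 0.00000000e+00,  0.00000000e+00,  0.00000000e+00,
         1.00000000e+00]])}
```

View pics/side0.png

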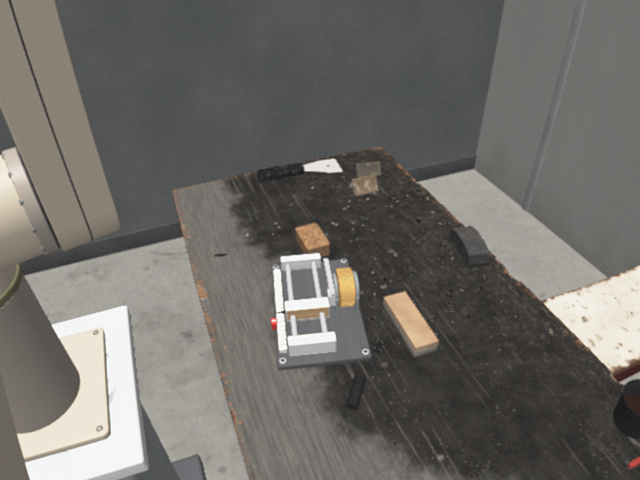

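View pics/top0.png

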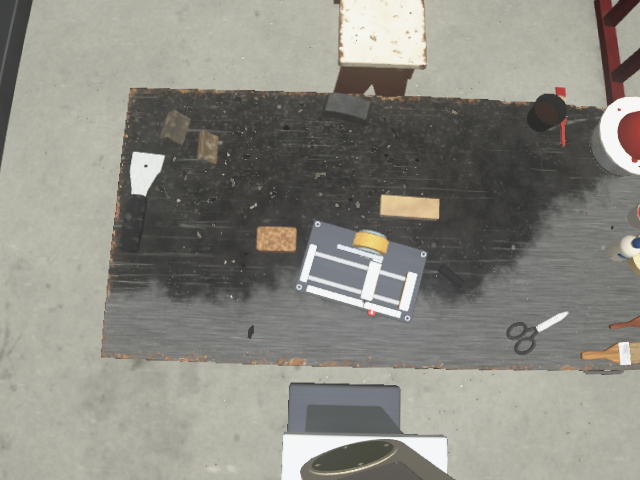

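The top view shows the jig with its wheel at about (371,240), the jaw at (371,280), the fence at (409,292) and the red clip at (372,312). I'll enlarge both views.

Run:
```python
import cv2
a=cv2.imread("pics/top0.png")[205:335,285:445]; cv2.imwrite("pics/top0c.png",cv2.resize(a,None,fx=5,fy=5,interpolation=cv2.INTER_CUBIC)[:600,:800])
a=cv2.imread("pics/side0.png")[245:375,255:385]; cv2.imwrite("pics/side0c.png",cv2.resize(a,None,fx=4.6,fy=4.6,interpolation=cv2.INTER_CUBIC))
```

```text
(no output)
```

View pics/top0c.png

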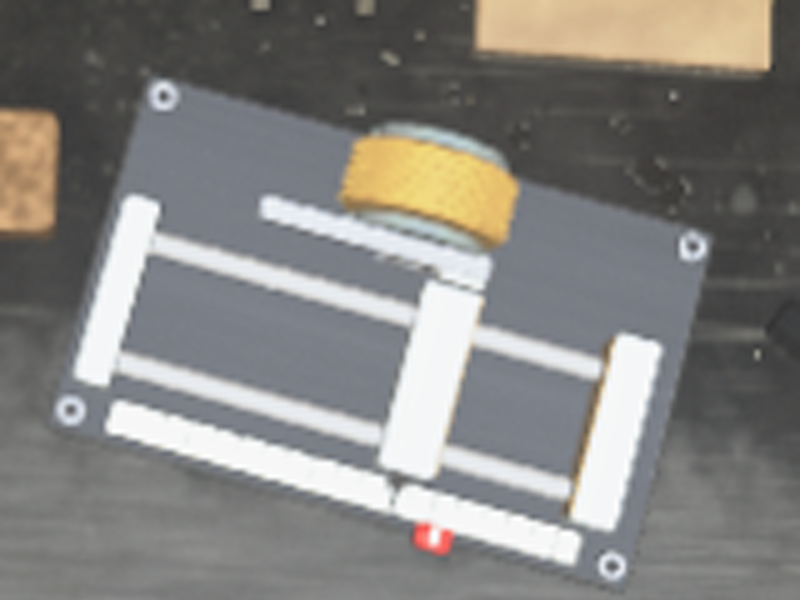

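View pics/side0c.png

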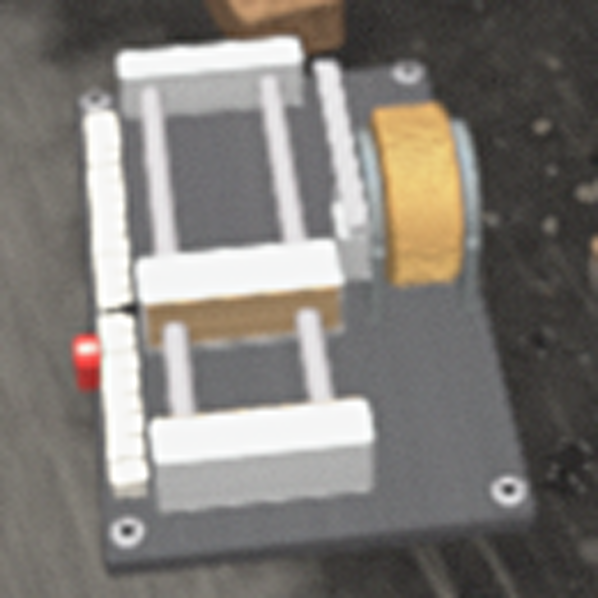

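```bash
cat > h.py <<'E'
import numpy as np,cv2
from scipy.optimize import least_squares
def ray(m,u,v):
    K=m["K"];x,y=(u-K[0,2])/K[0,0],(v-K[1,2])/K[1,1]
    s=cv2.undistortPoints(np.array([[[u,v]]],float),K,np.array([m["k1"],0,0,0.]))[0,0]
    T=m["camera_from_world"];R=T[:3,:3]
    return -R.T@T[:3,3], R.T@np.array([s[0],s[1],1])
def proj(m,P):
    T=m["camera_from_world"];c=T[:3,:3]@np.asarray(P,float)+T[:3,3]
    x,y=c[0]/c[2],c[1]/c[2];f=1+m["k1"]*(x*x+y*y);K=m["K"]
    return np.array([K[0,0]*x*f+K[0,2],K[1,1]*y*f+K[1,2]])
def onz(m,u,v,z):
    o,d=ray(m,u,v); return o+d*(z-o[2])/d[2]
def tri(obs):
    A=np.zeros((3,3));b=np.zeros(3)
    for m,u,v in obs:
        o,d=ray(m,u,v);d=d/np.linalg.norm(d);P=np.eye(3)-np.outer(d,d);A+=P;b+=P@o
    X=np.linalg.solve(A,b)
    return X,[np.round(proj(m,X)-[u,v],2) for m,u,v in obs]
E
python3 - <<'E'
from h import *
from bench import cams
t,s=cams.camera_model("top"),cams.camera_model("side")
T={'pp':(163,96),'pm':(692,246),'mp':(70,410),'mm':(612,566),'ptr':(392,492),'clip':(432,538)}
S={'mp':(95,101),'pp':(407,72),'pm':(508,489),'mm':(127,530),'ptr':(125,308),'clip':(88,350)}
np.set_printoptions(precision=1,suppress=True)
X={}
for k in T:
    a=(285+(T[k][0]-2)/5,205+(T[k][1]-2)/5);b=(255+(S[k][0]-1.8)/4.6,245+(S[k][1]-1.8)/4.6)
    X[k],e=tri([(t,*a),(s,*b)]);zz=12 if len(k)==2 else 28
    print(k,X[k],e,onz(t,*a,zz),onz(s,*b,zz))
c=sum(X[k] for k in('pp','pm','mp','mm'))/4;y=(X['pp']+X['mp']-X['pm']-X['mm'])/2;x=(X['pp']+X['pm']-X['mp']-X['mm'])/2
print(c,np.linalg.norm(x),np.linalg.norm(y),np.degrees(np.arctan2(x[1],x[0])),np.degrees(np.arctan2(-y[0],y[1])))
E
```

```text
pp [561.  106.7  14.5] [array([ 0.1, -0.2]), array([-0.3,  0.1])] [561.  106.8  12. ] [562.7 109.4  12. ]
pm [ 506.1 -108.2   15.3] [array([ 0. , -0.1]), array([-0.2,  0.1])] [ 506.3 -108.9   12. ] [ 507.6 -106.    12. ]
mp [433.1 139.5  14.3] [array([ 0.1, -0.3]), array([-0.3,  0.1])] [432.6 139.7  12. ] [434.4 142.   12. ]
mm [378.1 -75.7  15.6] [array([ 0.1, -0.3]), array([-0.4,  0.1])] [377.5 -76.3  12. ] [379.4 -73.1  12. ]
ptr [405.4  12.5  26.4] [array([ 0.2, -0.9]), array([-1.1,  0.2])] [403.5  13.   28. ] [406.8  10.8  28. ]
clip [387.2  -3.1  27.4] [array([ 0.1, -0.5]), array([-0.6,  0.1])] [386.2  -2.9  28. ] [388.1  -3.7  28. ]
[469.6  15.6  14.9] 131.97723908891993 222.01662951136257 -14.331982050971162 -14.331269081212978
```

Run:
```python
from h import *
from bench import cams,monitor
from scipy.spatial.transform import Rotation as R
np.set_printoptions(precision=2,suppress=True)
m=cams.camera_model("wrist");s=monitor.sense()
Rt=R.from_euler('xyz',s['tcp_rot'],degrees=True).as_matrix()
T=m["camera_from_world"];Rc=T[:3,:3];o=-Rc.T@T[:3,3]
print(m["K"],m["k1"]);print("cam in tool",Rt.T@(o-s['tool_pos']));print("axes in tool (cols)",Rt.T@Rc.T)
tgt=np.array([518,3.2,230]);print(Rt.T@(tgt-s['tool_pos']))
```

```text
[[408.29   0.   315.77]
 [  0.   408.29 230.84]
 [  0.     0.     1.  ]] -0.08879602496741897
cam in tool [   0.78  -72.69 -141.53]
axes in tool (cols) [[ 1.    0.   -0.  ]
 [ 0.    0.96  0.28]
 [ 0.   -0.28  0.96]]
[-426.45 -488.19    1.11]
```

Call:
jog_arm(
  offset=[
    [-30, -35, 0],
    [-30, -35, 0],
    [-30, -35, 0],
    [-30, -35, 0],
    [-30, -35, 0],
    [-30, -35, 0],
    [-30, -35, 0],
    [-30, -35, 0],
    [-30, -35, 0],
    [-30, -35, 0],
    [-30, -35, 0],
    [-30, -35, 0],
    [-30, -35, 0],
    [-30, -35, 0],
  ],
  delta_rot=[
    [0, 0, 0],
    [0, 0, 0],
    [0, 0, 0],
    [0, 0, 0],
    [0, 0, 0],
    [0, 0, 0],
    [0, 0, 0],
    [0, 0, 0],
    [0, 0, 0],
    [0, 0, 0],
    [0, 0, 0],
    [0, 0, 0],
    [0, 0, 0],
    [0, 0, 0],
  ],
  jaw=[0, 0, 0, 0, 0, 0, 0, 0, 0, 0, 0, 0, 0, 0],
  newtons=20,
)

```text
time: 1.5
tool_pos: [528.2, 16.7, 225.4]
tcp_rot: [179.9, 0.5, -70.7]
ft_force: [1.6, -1.0, 0.6]
finger_gap: -0.2
```

Call:
jog_arm(
  offset=[
    [0, 0, 0],
    [0, 0, 0],
    [0, 0, 0],
    [0, 0, 0],
    [0, 0, 0],
    [0, 0, 0],
    [0, 0, 0],
    [0, 0, 0],
  ],
  delta_rot=[
    [0, 0, -8],
    [0, 0, -8],
    [0, 0, -8],
    [0, 0, -8],
    [0, 0, -8],
    [0, 0, -8],
    [0, 0, -8],
    [0, 0, 0],
  ],
  jaw=[0, 0, 0, 0, 0, 0, 0, 0],
)

```text
time: 2.3
tool_pos: [527.6, 25.3, 220.1]
tcp_rot: [-179.6, 0.9, -12.1]
ft_force: [-0.4, 0.4, -0.3]
finger_gap: 0.0
```

```bash
cat > look.py <<'E'
import sys,pickle
from h import *
from bench import cams,monitor
n=sys.argv[1];s=monitor.sense();m=cams.camera_model("wrist");p,d=cams.snapshot("wrist")
cv2.imwrite(f"pics/{n}.png",p[:,:,::-1]);pickle.dump((s,m),open(f"pics/{n}.pkl","wb"))
np.set_printoptions(precision=2,suppress=True)
print(s["time"],s["tool_pos"],s["tcp_rot"],s["ft_force"],s["joint_pos"])
c,a=np.array([469.6,15.6,0]),np.radians(-14.33)
for nm,q in dict(ptr=(-58,13,28),wheel=(50,0,84),clip=(-70,-5,28)).items():
    P=c+[q[0]*np.cos(a)-q[1]*np.sin(a),q[0]*np.sin(a)+q[1]*np.cos(a),q[2]];print(nm,P,proj(m,P))
E
python3 look.py w1
```

```text
2.3 [527.58  25.31 220.12] [-179.61    0.92  -12.07] [-0.44  0.44 -0.33] [-3.18 -2.59 96.79  0.53 86.65  8.85]
ptr [416.62  42.55  28.  ] [186.83 208.37]
wheel [518.04   3.22  84.  ] [311.34 249.59]
clip [400.54  28.08  28.  ] [174.22 228.12]
```

View pics/w1.png

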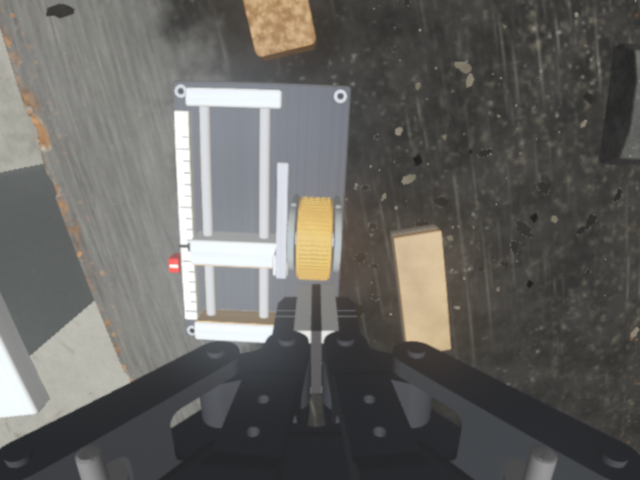

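Run:
```python
import cv2
I=cv2.imread("pics/w1.png")
a=I[215:290,145:245]; cv2.imwrite("pics/w1a.png",cv2.resize(a,None,fx=8,fy=8,interpolation=cv2.INTER_CUBIC))
a=I[180:300,265:365]; cv2.imwrite("pics/w1b.png",cv2.resize(a,None,fx=5,fy=5,interpolation=cv2.INTER_CUBIC))
```

```text
(no output)
```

View pics/w1a.png

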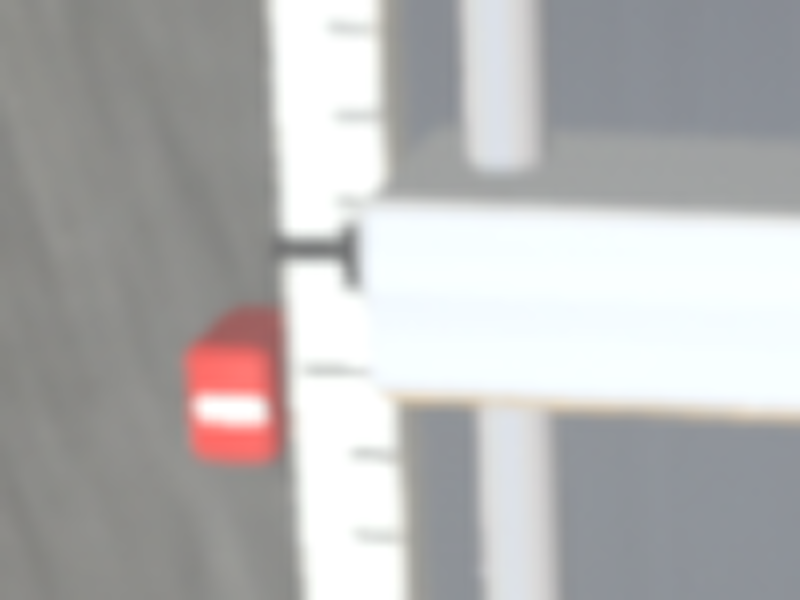

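View pics/w1b.png

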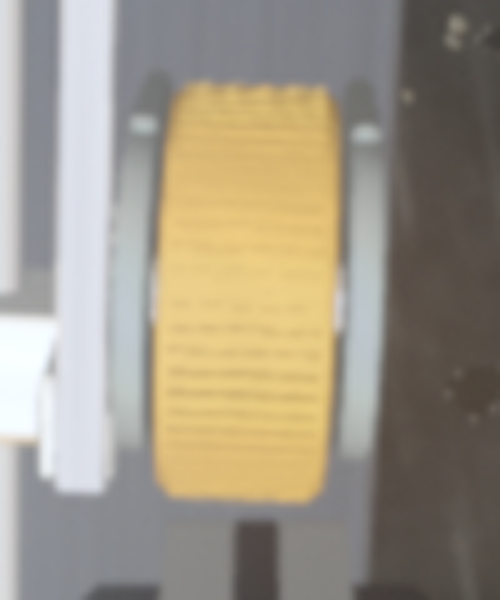

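```bash
cat >> h.py <<'E'
C=np.array([469.6,15.6,0]);A=np.radians(-14.33)
RJ=np.array([[np.cos(A),-np.sin(A),0],[np.sin(A),np.cos(A),0],[0,0,1]])
def jig(P): return RJ.T@(np.asarray(P)-C)
def world(q): return RJ@np.asarray(q,float)+C
E
python3 - <<'E'
from h import *
import pickle
from bench import cams
np.set_printoptions(precision=1,suppress=True)
s,m=pickle.load(open("pics/w1.pkl","rb"))
f=lambda x,y,k,ox,oy:(ox+(x-k/2+.5)/k,oy+(y-k/2+.5)/k)
p=f(280,247,8,145,215);c=f(231,410,8,145,215)
t=cams.camera_model("top");sd=cams.camera_model("side")
for n,q,a,b in(("ptr",p,f(392,492,5,285,205),f(120,309,4.6,255,245)),("clip",c,f(432,538,5,285,205),f(88,350,4.6,255,245))):
    print(n,jig(onz(m,*q,28)),[jig(onz(t,*a,28)),jig(onz(sd,*b,28))],jig(tri([(m,*q),(t,*a),(sd,*b)])[0]))
for x,y in((156,300),(340,300),(175,230)): print(jig(onz(m,*f(x,y,5,265,180),84)))
# silhouettes of wheel in wrist: predicted
print([proj(m,world((50,32*np.sin(a),52+32*np.cos(a)))) for a in np.radians(range(-100,101,20))], s["tool_pos"],jig(s["tool_pos"]))
for q in((66,111,12),(66,-111,12),(-66,111,12),(-66,-111,12)):print(proj(m,world(q)))
E
```

```text
ptr [-66.1 -20.6  28. ] [array([-63.4, -18.9,  28. ]), array([-61.5, -20.4,  28. ])] [-63.5 -19.8  28.9]
clip [-72.8 -40.   28. ] [array([-76.2, -38.6,  28. ]), array([-74.1, -38.9,  28. ])] [-74.5 -39.2  27.7]
[38.6  7.  84. ]
[64.9  8.2 84. ]
[41.  17.5 84. ]
[array([311.1, 271. ]), array([310.8, 276.1]), array([310.6, 276.7]), array([310.6, 272.3]), array([310.9, 262.9]), array([311.3, 249.6]), array([312. , 234.3]), array([312.6, 219.3]), array([313.3, 207. ]), array([313.8, 199.1]), array([314. , 196.3])] [527.6  25.3 220.1] [ 53.8  23.8 220.1]
[338.1  94. ]
[325.6 334.7]
[179.2  89. ]
[190.8 328. ]
```

Call:
jog_arm(
  offset=[
    [-1, 4, 24],
    [-1, 4, 24],
    [0, 3, 24],
    [0, 2, 24],
    [0, 0, 16],
    [0, 0, 0],
  ],
  delta_rot=[
    [0, 0, 1.1],
    [0, 0, 1.1],
    [0, 0, 0],
    [0, 0, 0],
    [0, 0, 0],
    [0, 0, 0],
  ],
  jaw=[0, 0, 0, 0, 0, 0],
)

```text
time: 2.95
tool_pos: [520.9, 13.8, 104.7]
tcp_rot: [-179.7, 0.9, -16.3]
ft_force: [-0.7, 0.2, -0.5]
finger_gap: -0.3
```

```bash
cat > st.py <<'E'
from h import *
from bench import monitor
np.set_printoptions(precision=2,suppress=True)
s=monitor.sense();print(s["time"],"jig",jig(s["tool_pos"]),"rot",s["tcp_rot"],"F",s["ft_force"],"Fjig",RJ.T@s["ft_force"],s["finger_gap"])
E
python3 st.py
```

```text
2.95 jig [ 50.18  10.96 104.66] rot [-179.65    0.86  -16.31] F [-0.73  0.19 -0.47] Fjig [-0.75  0.   -0.47] -0.25434351699721913
```

Call:
jog_arm(
  offset=[
    [0.5, 0, 5],
    [0, 0, 5],
    [0, 0, 3],
    [0, 0, 0],
  ],
  delta_rot=[
    [0, 0.8, -2],
    [0, 0, 0],
    [0, 0, 0],
    [0, 0, 0],
  ],
  jaw=[0, 0, 0, 0],
)

```text
time: 3.35
tool_pos: [522.8, 13.8, 93.2]
tcp_rot: [-179.6, -0.2, -14.4]
ft_force: [-0.7, 0.2, 0.9]
finger_gap: 0.0
```

```bash
python3 st.py
```

```text
3.35 jig [52.02 11.39 93.23] rot [-179.61   -0.19  -14.44] F [-0.69  0.15  0.89] Fjig [-0.7  -0.02  0.89] 0.006340681303222105
```

Call:
jog_arm(
  offset=[
    [-0.5, 2, 3],
    [0, 0, 2],
    [0, 0, 1.5],
  ],
  delta_rot=[
    [0, 0, 0],
    [0, 0, 0],
    [0, 0, 0],
  ],
  jaw=[0, 0, 0],
)

```text
time: 3.65
tool_pos: [523.1, 11.8, 88.0]
tcp_rot: [-179.6, -0.4, -14.5]
ft_force: [0.4, 0.0, -0.5]
finger_gap: -0.0
```

```bash
python3 st.py
```

```text
3.65 jig [52.81  9.53 87.97] rot [-179.58   -0.36  -14.47] F [ 0.4   0.05 -0.53] Fjig [ 0.38  0.15 -0.53] -0.013446048584787226
```

Call:
jog_arm(
  offset=[
    [-1.5, 0, 1],
    [0, 0, 1],
    [0, 0, 1],
  ],
  delta_rot=[
    [0, -0.3, 0],
    [0, 0, 0],
    [0, 0, 0],
  ],
  jaw=[0, 0, 0],
)

```text
time: 3.95
tool_pos: [521.7, 12.1, 84.9]
tcp_rot: [-179.6, -0.0, -14.5]
ft_force: [0.4, -0.0, -0.2]
finger_gap: -0.4
```

```bash
python3 st.py
```

```text
3.95 jig [51.33  9.53 84.87] rot [-179.58   -0.05  -14.48] F [ 0.35 -0.01 -0.17] Fjig [ 0.34  0.08 -0.17] -0.39086149575708906
```

Call:
jog_arm(
  offset=[
    [0, 0, 0.7],
    [0, 0, 0.7],
  ],
  delta_rot=[
    [0, 0, 0],
    [0, 0, 0],
  ],
  jaw=[0, 0],
)

```text
time: 4.15
tool_pos: [521.8, 12.1, 83.7]
tcp_rot: [-179.6, -0.1, -14.5]
ft_force: [-3.1, -0.8, 7.8]
finger_gap: -0.3
```

```bash
python3 st.py
```

```text
4.15 jig [51.46  9.57 83.69] rot [-179.58   -0.05  -14.48] F [-3.11 -0.82  7.83] Fjig [-2.81 -1.57  7.83] -0.2681020938913651
```

Call:
jog_arm(
  offset=[
    [0, 2, 0.2],
    [0, 2, 0.2],
  ],
  delta_rot=[
    [0, 0, 0],
    [0, 0, 0],
  ],
  jaw=[0, 0],
)

```text
time: 4.35
tool_pos: [521.1, 9.2, 84.1]
tcp_rot: [-179.5, -0.1, -14.5]
ft_force: [-0.7, 2.2, 2.7]
finger_gap: -0.1
```

```bash
python3 st.py
```

```text
4.35 jig [51.47  6.51 84.09] rot [-179.49   -0.06  -14.45] F [-0.69  2.24  2.69] Fjig [-1.23  2.    2.69] -0.06171460503202273
```

Call:
jog_arm(
  offset=[
    [0, 2, 0.5],
    [0, 2, 0.5],
  ],
  delta_rot=[
    [0, 0, 0],
    [0, 0, 0],
  ],
  jaw=[0, 0],
)

```text
time: 4.55
tool_pos: [520.3, 5.7, 84.0]
tcp_rot: [-179.4, -0.1, -14.4]
ft_force: [-4.0, 3.4, 8.1]
finger_gap: 0.1
```

```bash
python3 st.py
```

```text
4.55 jig [51.61  2.93 83.96] rot [-179.44   -0.08  -14.44] F [-4.01  3.36  8.14] Fjig [-4.72  2.26  8.14] 0.07656188155829113
```

Call:
jog_arm(
  offset=[
    [-0.3, 2, 0.4],
    [-0.3, 2, 0.4],
    [0, 2, 0.4],
    [0, 2, 0.4],
    [0, 2, 0.4],
  ],
  delta_rot=[
    [0, 0, 0],
    [0, 0, 0],
    [0, 0, 0],
    [0, 0, 0],
    [0, 0, 0],
  ],
  jaw=[0, 0, 0, 0, 0],
)

```text
time: 5.05
tool_pos: [517.9, -3.7, 83.9]
tcp_rot: [-179.3, -0.2, -14.4]
ft_force: [-3.1, 2.3, 7.7]
finger_gap: 0.3
```

```bash
python3 st.py; python3 look.py w2
```

```text
5.05 jig [51.59 -6.78 83.87] rot [-179.33   -0.17  -14.42] F [-3.14  2.26  7.65] Fjig [-3.61  1.41  7.65] 0.34121732549817285
5.05 [517.9   -3.74  83.87] [-179.33   -0.17  -14.42] [-3.14  2.26  7.65] [ -6.54   1.57 107.43   0.68  70.74   7.66]
ptr [416.62  42.55  28.  ] [100.78 220.46]
wheel [518.04   3.22  84.  ] [310.01 289.59]
clip [400.54  28.08  28.  ] [ 84.16 253.58]
```

View pics/w2.png

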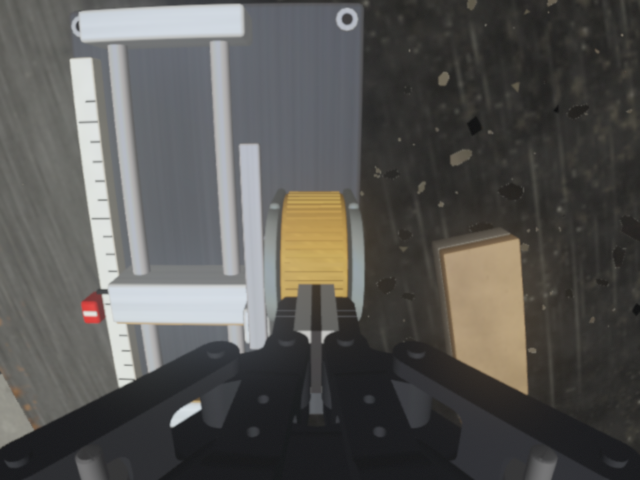

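```bash
cat > crop.py <<'E'
import sys,cv2
n,x,y=sys.argv[1],int(sys.argv[2]),int(sys.argv[3])
I=cv2.imread(f"pics/{n}.png")[y:y+60,x:x+80];cv2.imwrite(f"pics/{n}_c.png",cv2.resize(I,None,fx=10,fy=10,interpolation=cv2.INTER_CUBIC))
E
cat > meas.py <<'E'
import sys,pickle
from h import *
n,x0,y0,px,py,cx,cy=[sys.argv[1]]+[float(v) for v in sys.argv[2:]]
s,m=pickle.load(open(f"pics/{n}.pkl","rb"))
p=jig(onz(m,x0+(px-4.5)/10,y0+(py-4.5)/10,28));c=jig(onz(m,x0+(cx-4.5)/10,y0+(cy-4.5)/10,28))
print("ptr",p.round(1),"clip",c.round(1),"remaining jaw",round(p[1]-c[1],2),"rim",round((p[1]-c[1])*32/12,1))
E
python3 crop.py w2 70 270
```

```text
(no output)
```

View pics/w2_c.png

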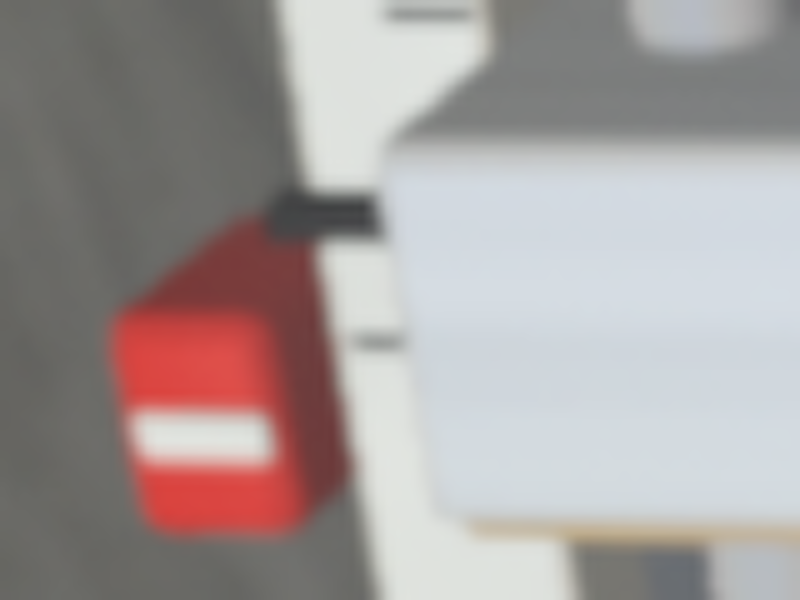

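Pointer tip is at crop (270,217) and the white line's centre at (205,438).

```bash
python3 meas.py w2 70 270 270 217 205 438
```

```text
ptr [-66.6 -26.6  28. ] clip [-72.7 -40.   28. ] remaining jaw 13.42 rim 35.8
```

Call:
jog_arm(
  offset=[
    [0, 0, -5],
    [0, -2, -5],
    [0, -8, 0],
    [0, -8, 0],
    [-1, 0, 2],
    [0, 0, 2],
    [0, 0, 1],
  ],
  delta_rot=[
    [-0.6, 0, 0],
    [0, 0, 0],
    [0, 0, 0],
    [0, 0, 0],
    [0, 0, 0],
    [0, 0, 0],
    [0, 0, 0],
  ],
  jaw=[0, 0, 0, 0, 0, 0, 0],
)

```text
time: 5.8
tool_pos: [521.2, 14.7, 88.0]
tcp_rot: [179.9, -0.1, -14.4]
ft_force: [0.8, -0.4, 0.1]
finger_gap: -0.1
```

```bash
python3 st.py
```

```text
5.8 jig [50.26 11.86 87.98] rot [179.94  -0.14 -14.41] F [ 0.78 -0.42  0.05] Fjig [ 0.86 -0.22  0.05] -0.10595555698479396
```

Call:
jog_arm(
  offset=[
    [0, 2, 1],
    [0, 0, 1],
    [0, 0, 1],
    [0, 0, 0.7],
  ],
  delta_rot=[
    [0, 0, 0],
    [0, 0, 0],
    [0, 0, 0],
    [0, 0, 0],
  ],
  jaw=[0, 0, 0, 0],
)

```text
time: 6.2
tool_pos: [520.3, 12.2, 83.7]
tcp_rot: [179.9, -0.1, -14.4]
ft_force: [-3.8, 1.5, 7.4]
finger_gap: -0.0
```

```bash
python3 st.py
```

```text
6.2 jig [49.98  9.21 83.67] rot [179.93  -0.09 -14.43] F [-3.77  1.51  7.35] Fjig [-4.02  0.53  7.35] -0.04563433552797561
```

Contact at about 7 N. Next stroke.

Call:
jog_arm(
  offset=[
    [0, 2, 0.4],
    [0, 2, 0.4],
    [0, 2, 0.4],
    [0, 2, 0.4],
  ],
  delta_rot=[
    [0, 0, 0],
    [0, 0, 0],
    [0, 0, 0],
    [0, 0, 0],
  ],
  jaw=[0, 0, 0, 0],
)

```text
time: 6.6
tool_pos: [518.6, 5.7, 84.0]
tcp_rot: [-179.9, -0.1, -14.4]
ft_force: [-3.2, 3.4, 5.9]
finger_gap: 0.0
```

Call:
jog_arm(
  offset=[
    [-0.2, 2, 0.4],
    [0, 2, 0.4],
    [0, 2, 0.4],
    [0, 2, 0.4],
    [0, 2, 0.4],
  ],
  delta_rot=[
    [0, 0, 0],
    [0, 0, 0],
    [0, 0, 0],
    [0, 0, 0],
    [0, 0, 0],
  ],
  jaw=[0, 0, 0, 0, 0],
)

```text
time: 7.1
tool_pos: [516.3, -3.5, 83.9]
tcp_rot: [-179.8, -0.1, -14.4]
ft_force: [-3.4, 2.3, 5.8]
finger_gap: -0.4
```

```bash
python3 st.py; python3 look.py w3; python3 crop.py w3 70 280
```

```text
7.1 jig [49.93 -6.94 83.93] rot [-179.78   -0.12  -14.42] F [-3.38  2.33  5.8 ] Fjig [-3.85  1.42  5.8 ] -0.40601040644498804
7.1 [516.26  -3.48  83.93] [-179.78   -0.12  -14.42] [-3.38  2.33  5.8 ] [ -6.22   1.46 107.54   0.21  70.85   8.13]
ptr [416.62  42.55  28.  ] [103.76 219.44]
wheel [518.04   3.22  84.  ] [314.37 289.32]
clip [400.54  28.08  28.  ] [ 87.16 252.55]
```

View pics/w3_c.png

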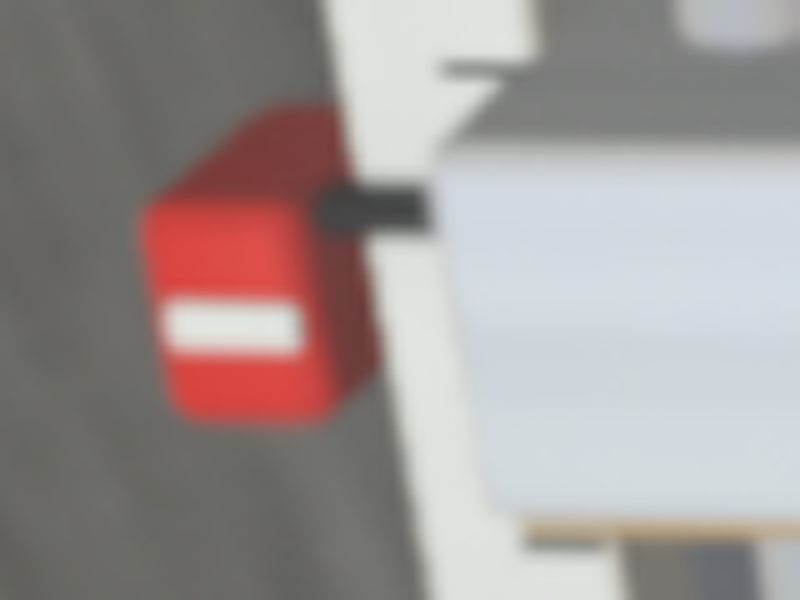

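Pointer tip is at crop (318,208) and the line's centre at (235,327).

```bash
python3 meas.py w3 70 280 318 208 235 327
```

```text
ptr [-66.6 -32.7  28. ] clip [-72.7 -40.   28. ] remaining jaw 7.36 rim 19.6
```

Call:
jog_arm(
  offset=[
    [0, 0, -5],
    [0, -2, -5],
    [0, -8, 0],
    [0, -6, 0],
    [0, 0, 2],
    [0, 0, 2],
    [0, 0, 2],
  ],
  delta_rot=[
    [0, 0, 0],
    [0, 0, 0],
    [0, 0, 0],
    [0, 0, 0],
    [0, 0, 0],
    [0, 0, 0],
    [0, 0, 0],
  ],
  jaw=[0, 0, 0, 0, 0, 0, 0],
)

```text
time: 7.85
tool_pos: [521.0, 12.7, 88.1]
tcp_rot: [-179.8, -0.2, -14.4]
ft_force: [-0.3, -0.1, 0.4]
finger_gap: -0.1
```

```bash
python3 st.py
```

```text
7.85 jig [50.49  9.87 88.07] rot [-179.84   -0.2   -14.42] F [-0.32 -0.06  0.36] Fjig [-0.3  -0.14  0.36] -0.051699255695961
```

Call:
jog_arm(
  offset=[
    [0, 0, 1],
    [0, 0, 1],
    [0, 0, 1],
    [0, 0, 0.7],
  ],
  delta_rot=[
    [0, 0, 0],
    [0, 0, 0],
    [0, 0, 0],
    [0, 0, 0],
  ],
  jaw=[0, 0, 0, 0],
)

```text
time: 8.25
tool_pos: [520.5, 12.4, 83.6]
tcp_rot: [-179.9, -0.1, -14.4]
ft_force: [-4.2, -0.0, 9.2]
finger_gap: -0.2
```

Call:
jog_arm(
  offset=[
    [0, 2, 0.4],
    [0, 2, 0.4],
    [0, 2, 0.4],
    [0, 2, 0.4],
  ],
  delta_rot=[
    [0, 0, 0],
    [0, 0, 0],
    [0, 0, 0],
    [0, 0, 0],
  ],
  jaw=[0, 0, 0, 0],
)

```text
time: 8.65
tool_pos: [518.9, 6.0, 84.0]
tcp_rot: [-179.7, -0.1, -14.4]
ft_force: [-3.4, 3.0, 6.8]
finger_gap: 0.3
```

Call:
jog_arm(
  offset=[
    [0, 2, 0.4],
    [0, 2, 0.4],
    [0, 2, 0.4],
    [0, 2, 0.4],
    [0, 2, 0.4],
  ],
  delta_rot=[
    [0, 0, 0],
    [0, 0, 0],
    [0, 0, 0],
    [0, 0, 0],
    [0, 0, 0],
  ],
  jaw=[0, 0, 0, 0, 0],
)

```text
time: 9.15
tool_pos: [516.5, -3.3, 83.9]
tcp_rot: [-179.6, -0.1, -14.4]
ft_force: [-2.8, 2.5, 7.2]
finger_gap: -0.0
```

```bash
python3 st.py; python3 look.py w4; python3 crop.py w4 70 280
```

```text
9.15 jig [50.13 -6.68 83.92] rot [-179.57   -0.15  -14.42] F [-2.76  2.52  7.24] Fjig [-3.3   1.76  7.24] -0.001659864231792433
9.15 [516.51  -3.28  83.92] [-179.57   -0.15  -14.42] [-2.76  2.52  7.24] [ -6.34   1.43 107.57   0.43  70.8    7.93]
ptr [416.62  42.55  28.  ] [103.54 220.21]
wheel [518.04   3.22  84.  ] [313.92 289.83]
clip [400.54  28.08  28.  ] [ 86.89 253.32]
```

View pics/w4_c.png

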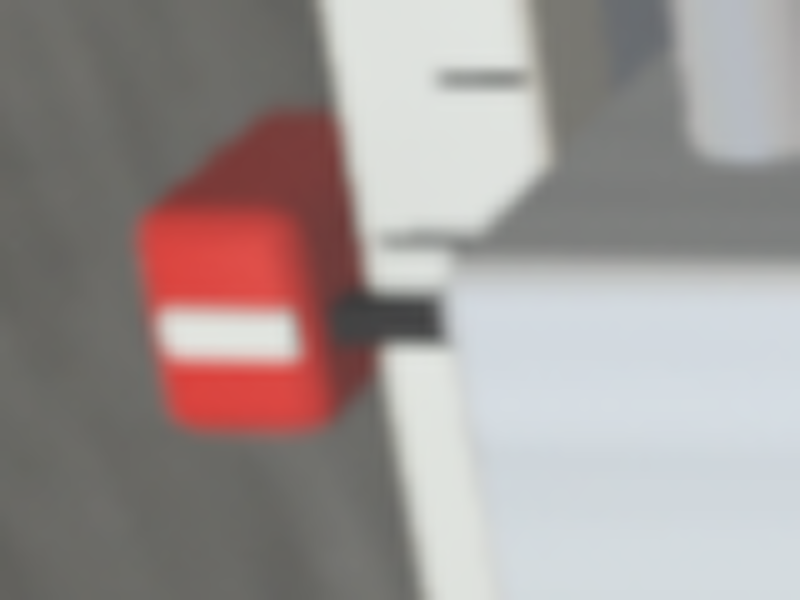

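```bash
python3 meas.py w4 70 280 335 319 230 335
```

```text
ptr [-66.5 -38.9  28. ] clip [-72.8 -40.   28. ] remaining jaw 1.11 rim 3.0
```

Call:
jog_arm(
  offset=[
    [0, 2, 0.4],
    [0, 0.5, 0],
  ],
  delta_rot=[
    [0, 0, 0],
    [0, 0, 0],
  ],
  jaw=[0, 0],
)

```text
time: 9.4
tool_pos: [515.9, -6.1, 84.0]
tcp_rot: [-179.6, -0.2, -14.4]
ft_force: [-0.5, 0.8, 1.1]
finger_gap: 0.1
```

Call:
jog_arm(
  offset=[
    [0, 0, -5],
    [0, 0, -20],
    [0, 0, -30],
    [0, 0, -30],
    [0, 0, -20],
    [0, 0, 0],
    [0, 0, 0],
  ],
  delta_rot=[
    [0, 0, 0],
    [0, 0, 0],
    [0, 0, 0],
    [0, 0, 0],
    [0, 0, 0],
    [0, 0, 0],
    [0, 0, 0],
  ],
  jaw=[0, 0, 0, 0, 0, 0, 0],
)

```text
time: 10.1
tool_pos: [514.2, -8.5, 191.3]
tcp_rot: [-179.7, -0.0, -14.5]
ft_force: [-0.7, -0.3, -0.7]
finger_gap: 0.2
```

```bash
python3 st.py; python3 look.py w5
python3 - <<'E'
from h import *
from bench import cams
p,d=cams.snapshot("top");cv2.imwrite("pics/top1.png",p[:,:,::-1])
p,d=cams.snapshot("side");cv2.imwrite("pics/side1.png",p[:,:,::-1])
E
```

```text
10.1 jig [ 49.19 -12.34 191.28] rot [-179.72   -0.05  -14.51] F [-0.67 -0.3  -0.72] Fjig [-0.57 -0.45 -0.72] 0.23691387518262014
10.1 [514.2   -8.54 191.28] [-179.72   -0.05  -14.51] [-0.67 -0.3  -0.72] [ -6.86  -4.73 101.87   0.27  82.78   7.62]
ptr [416.62  42.55  28.  ] [173.32 176.88]
wheel [518.04   3.22  84.  ] [315.83 209.86]
clip [400.54  28.08  28.  ] [160.31 200.24]
```

View pics/w5.png

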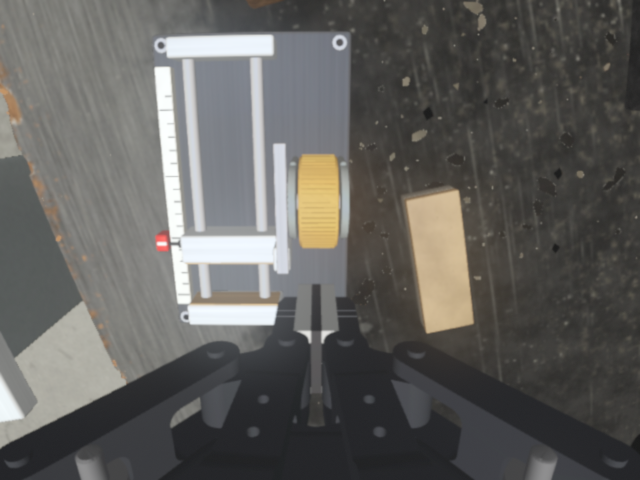

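The pointer, at about (172,243), is now level with the white line at (162,242). I'll zoom in, and check the top view too.

```bash
python3 crop.py w5 130 215
python3 - <<'E'
import cv2
a=cv2.imread("pics/top1.png")[205:335,285:445]; cv2.imwrite("pics/top1c.png",cv2.resize(a,None,fx=5,fy=5,interpolation=cv2.INTER_CUBIC)[:600,:800])
a=cv2.imread("pics/side1.png")[285:345,250:330]; cv2.imwrite("pics/side1c.png",cv2.resize(a,None,fx=10,fy=10,interpolation=cv2.INTER_CUBIC))
E
```

```text
(no output)
```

View pics/w5_c.png

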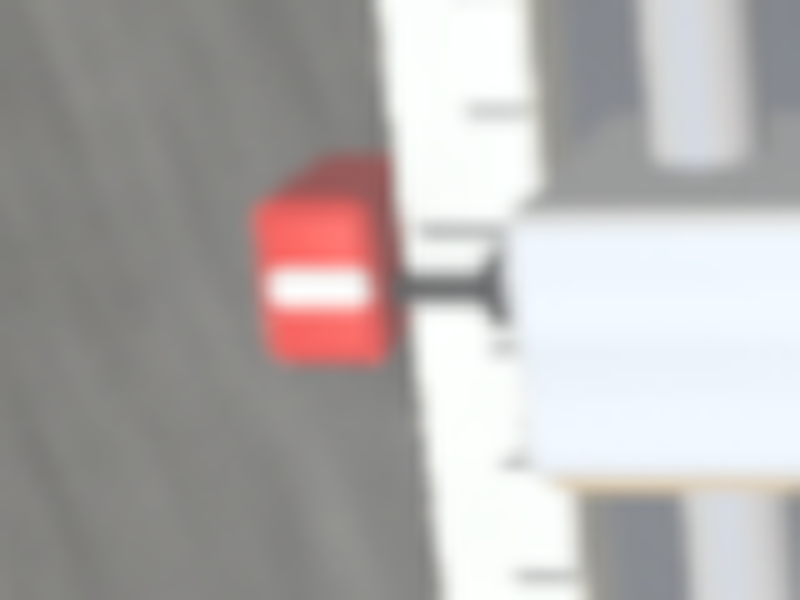

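View pics/top1c.png

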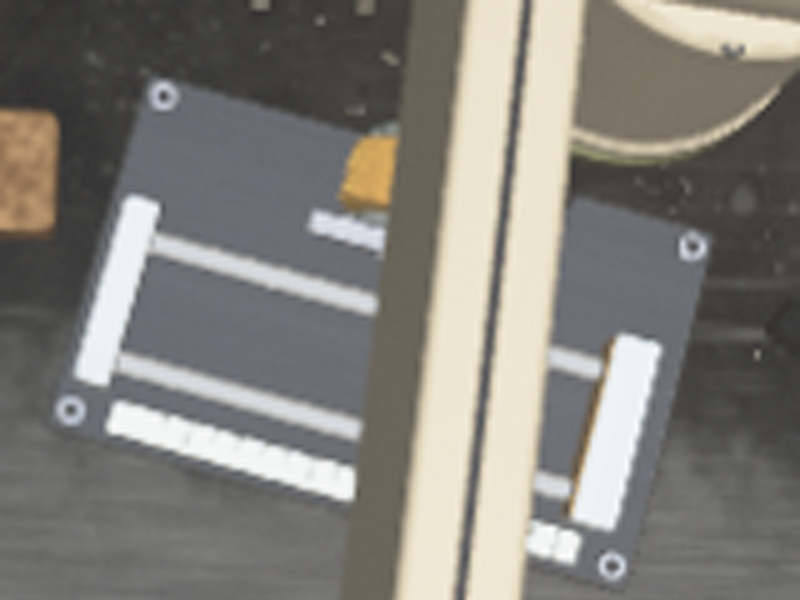

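View pics/side1c.png

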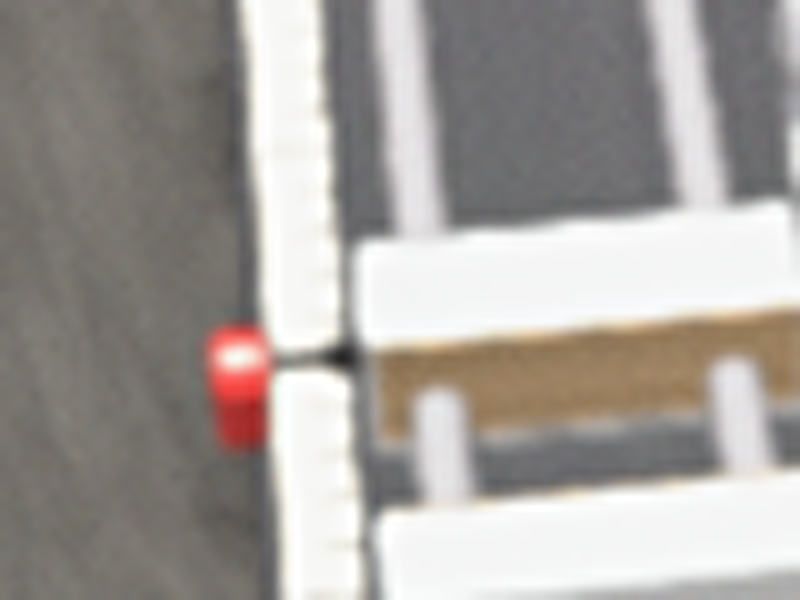

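```bash
python3 meas.py w5 130 215 402 287 319 288
python3 - <<'E'
from h import *
from bench import cams
m=cams.camera_model("side");a=jig(onz(m,250+(270-4.5)/10,285+(359-4.5)/10,28));b=jig(onz(m,250+(239-4.5)/10,285+(357-4.5)/10,28));print("side",a,b)
E
```

```text
ptr [-66.1 -39.9  28. ] clip [-72.9 -40.   28. ] remaining jaw 0.07 rim 0.2
side [-69.46948408 -38.96333137  28.        ] [-74.57443829 -37.8472637   28.        ]
```

```bash
python3 -c "
from bench import r,monitor
print(monitor.sense()['ft_force'],abs(monitor.sense()['qd']).max()); print(r.hand_in())"
```

```text
[-0.13074201  0.04226845  0.6068719 ] 0.26417693112219265
the job is handed in; nothing more can be done
None
```

I rolled the wheel with the shut fingertips in three light strokes, moving the jaw about 19.4 mm. The pointer now stands level with the clip's white line. I lifted the hand about 107 mm above the wheel and handed the job in at about 10 s. It gave no verdict.

- **Pointer against line:** the last wrist picture puts the pointer 0.1 mm from the line along the slide. The side camera reads about 1.1 mm past it. It also read about 0.9 mm less than the wrist camera before the roll, so I trust the wrist figure. Both are inside the 2.5 mm allowed.
- **Top camera:** the arm blocked its view of the pointer at the end, so it gives no final check.
- **Force on the wheel:** the readings stayed under 10 N, against the 40 N limit. They were taken at the end of each move call.
- **Clip and bystanders:** the clip measured in the same place before and after, within 0.1 mm. I didn't measure the cork block, whetstone and charcoal again, but the hand came down only on the wheel.
- **At rest:** force readings before hand-in were at noise level, so nothing was in contact.

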